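# Turn the recipe leaf

## Task

Turn the top leaf of the open recipe binder, the one standing ajar on the right, over the binding and press it flat on the left side. A food tin is standing on the left side: first slide it off the binder with the fingers so that it stands upright on the worktop, and do not grasp or lift anything. Turn only that one leaf, and leave the leaf under it and the mug, snack tub and spice jar alone.

Things in the scene. Friction and masses are not known exactly. Their poses are not given: they have to be found in the camera images.
- binder: Open recipe binder, fixed to the worktop. Origin on the worktop under the middle of the wire binding; x runs along the binding, y points to the left side (where the leaf must go; it starts on the -y side), z up. Covers 3 mm thick, 210 mm along x, y from -168 to +168 mm. The wire binding (y = 0) is 21 mm wide and reaches 20 mm above the worktop.
- left_page (a point): Middle of the top of the fixed page pile on the left: binder y = 78.5 mm, 9 mm above the worktop. The pile is 190 mm along the binding and runs from binder y = 8 to 149 mm. (Behind the worktop, from world x = 0.72 m on, stand a window and wall: do not lean the wrist toward them.)
- top_leaf (a joint): Angle of the top leaf: 0 flat on the right, 1.57 upright, 3.14 flat on the left. Starts at 0.5 to 0.8 (ajar). Stiff hinge (0.10 N m friction): the leaf stays where it is left. Rigid white plate 3 mm thick, 190 mm along the binding, outer edge 149 mm from the turning axis; a 44 mm long tab in the middle of that edge reaches to 162 mm. Axis: along binder x at y = 0, 10.5 mm above the worktop.
- top_leaf_tab (a point): Middle of the outer end of the top leaf's tab, on its mid-plane, 162 mm from the turning axis.
- under_leaf (a joint): Angle of the leaf underneath, same sense; it starts nearly flat (0 to 0.12) and must stay on the right. Same plate and stiff hinge, turning axis 7.2 mm above the worktop, its tab lies 62 mm toward binder +x from the middle.
- under_leaf_tab (a point): Middle of the outer end of the under leaf's tab, 162 mm from its turning axis.
- tin: Round food tin, 86 mm across, 40 mm high, about 0.16 kg, loose, upright on the left pile of pages. Origin at the centre of its underside, z up the axis.
- mug: White mug, 92 mm across without the handle, 95 mm high, bystander at the far left. Origin at the centre of its underside.
- tub: Round snack tub with a lid, 94 mm across, 96 mm high, bystander at the near right. Origin at the centre of its underside.
- spice: Small spice jar with a round cap, 45 mm across, 106 mm high, bystander at the far right. Origin at the centre of its underside.
Mind the look-alikes: they are no part of the job. Of the things like the tin, leave any that is black; of the rest the larger one is meant.

How it is judged:
By the outcome, as a careful person would: the job done as asked, in the order asked, and still so for the second after the job is handed in, with the robot touching nothing.
It also fails if it takes over 58 s, if anything falls off the work surface, if the arm or the gripper's body presses on something with over 40 N, if the wrist force passes 120 N, or if a joint passes its speed limit or range.

## Robot

A 6-joint arm with a two-finger parallel gripper is mounted at the origin on a cart in front of the work surface, level with it; the furniture and walls round the work are solid. World frame = base frame: x ahead of the robot, y to its left, z up, the work surface at z = 0. Lengths are in m, angles in rad, forces in N, time in s.
With the tool pointing down it reaches from about 0.325 to 0.85 m from the base axis. Payload 15.5 kg.
Tool frame: the origin (TCP) lies at the very end of the fingers, on their centre line; the grasp point (between the pads) lies 19 mm behind it; z points along the fingers, y is the line along which they close (so a half turn about z gives the same grasp; the last joint's range is limited). The gripper opens to 91 mm and grips with 3 to 60 N. Pads are 32 mm wide; open, the fingers measure 118 mm over their backs; the gripper's body (76 mm by 178 mm) begins 60 mm behind the grasp point.
Start: joints at [-1.411, 0.494, 1.345, -0, 1.302, -0.096], TCP at [0.158, -0.605, 0.175] pointing down, gripper open.
Joint ranges: [-2.91, 2.91], [-0.82, 2.16], [0.22, 2.67], [-1.22, 4.37], [0.12, 2.79], [-3.08, 3.08]. Speed limits (rad/s): [1.89, 1.89, 2.57, 3.01, 3.01, 3.01].

## Interface

Orientations are given as a unit quaternion [w, x, y, z].
In Python, from plant import ctrl, cams gives the robot as it stands.
- The arm moves only by the tool servo_tool, never from a script. Its argument "series" is a list that holds one entry, the list of rows, each a list of 5 numbers: the shift along the world's x, y, z in cm, then the turn about the world's z in degrees, then the gripper command: -1 is shut, 1 is fully open, values between are in proportion. A call has exactly 10 rows; each row shifts and turns the commanded pose from where the row before left it; what a row does not reach is not made up. A row lasts 1/10 s, in which the tool goes at most 50 mm and 8.59 degrees, less where a joint would pass 70% of its speed; a pose out of reach is approached as far as the arm can. A call with a gripper value outside its range is refused whole. The fingers move at their own pace and stop on an object; the grip force is fixed at half the most. Time passes only in rows, so rows that do not move let the fingers close, or fill a call up. It gives the time, the measured TCP pose, the force, the opening and the grip force at its end, in the units of the state.
- ctrl.observe(): the state, without advancing time (a new reading comes with each control period).
- cams.camera(name): name is "side" or "top" or "wrist"; returns (picture, depth): 400x640x3 uint8, red, green, blue; 400x640 float32, m along the optical axis (not along the pixel's ray), 0 where there is no reading.
- cams.camera_info(name): a dict with "K" (3x3 intrinsics, pixels), "k1" (the pictures are not rectified: a ray, as slopes to the right and down, at radius r is drawn at 1 + k1 r^2 times it, then the intrinsics apply), "extrinsics" (4x4, takes a point from world to camera coordinates); the wrist camera has in their place "hand_eye" (4x4, takes a point from camera to tool coordinates, whose origin is the TCP and whose axes are the flange's). Camera axes: x right, y up, looking along -z (the intrinsics and any distortion apply to the point x, -y, -z); pixel columns grow to the right and rows downward; lengths in m; the calibration is good to about 2 mm. A picture is of the moment at which its call begins: read the wrist's pose just before it. camera_info takes no time and is no camera call.
- ctrl.hand_in(): hands the job in; it is judged then, once.
The state is a dict: "time_s": time; "joint_pos": joint angles; "joint_vel": joint speeds; "effort": joint torques, N m; "ee_pos": TCP position; "tool_rot": TCP orientation; "force": force on the tool from outside, world axes, zero at the start; "wrist_torque": the same for the moment, N m; "grip_width": finger opening in m; "finger_force": force on a finger pad.
Only numpy, scipy, OpenCV 4.12 (cv2) and the standard library are available. Lean on these libraries where they do the work, as an engineer would, in place of code of your own. Each camera call takes 0.05 s, during which the arm holds its last target. There are 200 camera calls.

## Working session

There is one attempt and no reset: what is moved stays moved. The work goes in short steps, Python scripts to look and compute and a tool call to move; the robot and the scene stay as the last step left them, time stands still between calls to the robot, and variables do not carry over. Pictures are saved under pics/ and viewed, at most 10 in all, crops included, and the job is handed in when it is done.

Besides the shell and the picture viewer there is one more tool, called after ">>>" as name(argument=value, ...) on one line, values as JSON. servo_tool: Moves the arm, as the interface text tells. Its arguments: {"type":"object","properties":{"series":{"type":"array"}},"required":["series"]}

```bash
mkdir -p pics; cat > h.py <<'E'
import numpy as np, cv2
from plant import ctrl, cams
def grab(name):
    s=ctrl.observe(); im,d=cams.camera(name); info=cams.camera_info(name)
    K=np.array(info["K"]);k1=info["k1"]
    h,w=d.shape
    u,v=np.meshgrid(np.arange(w),np.arange(h))
    pts=np.stack([u,v],-1).reshape(-1,1,2).astype(float)
    n=cv2.undistortPoints(pts,K,np.array([k1,0,0,0,0.])).reshape(h,w,2)
    P=np.stack([n[...,0]*d,-n[...,1]*d,-d],-1)
    if "extrinsics" in info: T=np.linalg.inv(np.array(info["extrinsics"]))
    else:
        from scipy.spatial.transform import Rotation as R
        q=s["tool_rot"];E=np.eye(4);E[:3,:3]=R.from_quat([q[1],q[2],q[3],q[0]]).as_matrix();E[:3,3]=s["ee_pos"]
        T=E@np.array(info["hand_eye"])
    W=P@T[:3,:3].T+T[:3,3]; W[d==0]=np.nan
    return im,W
E
python3 - <<'E'
from h import *
print(ctrl.observe())
for n in ("top","side"):
    im,W=grab(n); np.save(n+".npy",W); cv2.imwrite(f"pics/{n}0.png",im[...,::-1])
E
```

```text
{'time_s': 0.0, 'joint_pos': array([-1.41044726e+00,  4.94173318e-01,  1.34610441e+00,  9.77493164e-06,
        1.30248389e+00, -9.55018061e-02]), 'joint_vel': array([-7.76674633e-04,  6.65533369e-05,  3.91154690e-04, -9.73291768e-06,
       -1.50109859e-03,  7.66755581e-04]), 'effort': array([ 3.54742726e-03, -8.78814983e+01, -3.81856942e+01,  7.11821252e-02,
        5.32008579e-02, -5.28817532e-05]), 'ee_pos': array([ 0.15810853, -0.60425194,  0.17405347]), 'tool_rot': array([-5.84329939e-04,  9.91828690e-01,  1.27575496e-01, -1.42384290e-05]), 'force': array([-0.06640064,  0.68600812, -0.1984024 ]), 'wrist_torque': array([-0.00160227,  0.00379685,  0.02246069]), 'finger_force': 0.0, 'grip_width': 0.09140102302915507}
```

View pics/top0.png

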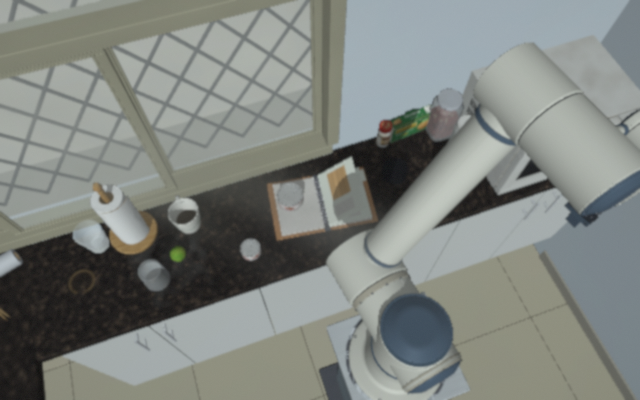

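View pics/side0.png

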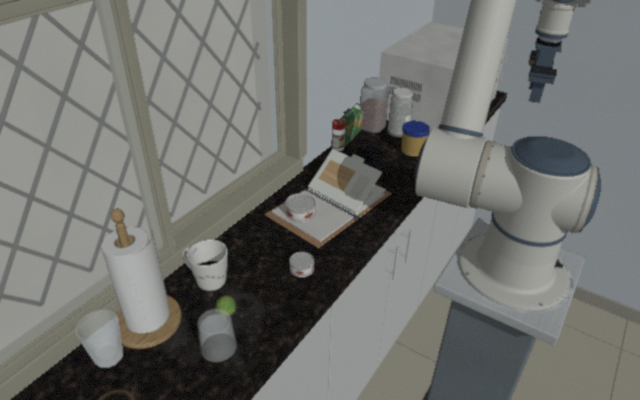

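Two tins: A on the left page at top (290,195) / side (300,207), and B on the bare worktop at top (250,250) / side (301,264). A fits, since it stands on the left pile and looks larger. I'll confirm with a crop and measurements.

```bash
python3 - <<'E'
from h import *
W=np.load("top.npy");S=np.load("side.npy")
im=cv2.imread("pics/top0.png");s=cv2.imread("pics/side0.png")
a=cv2.resize(im[140:270,225:415],None,fx=4,fy=4,interpolation=3)
b=cv2.resize(s[140:280,250:440],None,fx=4,fy=4,interpolation=3)[:, :]
cv2.imwrite("pics/crop0.png",a); cv2.imwrite("pics/crop1.png",b)
for p in [(270,185),(281,238),(278,210),(321,180),(328,225),(372,215),(355,205),(290,195),(250,250),(290,220),(345,180),(183,215),(320,200)]: print("top",p,W[p[1],p[0]].round(3))
for p in [(300,202),(301,258),(320,237),(272,213),(350,170),(370,180),(340,155),(415,130),(338,125),(208,250)]: print("side",p,S[p[1],p[0]].round(3))
E
```

```text
top (270, 185) [0.655 0.176 0.003]
top (281, 238) [0.457 0.2   0.004]
top (278, 210) [0.555 0.179 0.007]
top (321, 180) [0.607 0.01  0.019]
top (328, 225) [0.451 0.042 0.   ]
top (372, 215) [ 0.434 -0.105  0.007]
top (355, 205) [ 0.454 -0.048  0.08 ]
top (290, 195) [0.573 0.13  0.047]
top (250, 250) [0.441 0.305 0.029]
top (290, 220) [0.506 0.154 0.01 ]
top (345, 180) [ 0.554 -0.053  0.07 ]
top (183, 215) [0.627 0.474 0.034]
top (320, 200) [0.536 0.039 0.021]
side (300, 202) [0.582 0.124 0.045]
side (301, 258) [0.457 0.295 0.027]
side (320, 237) [0.471 0.187 0.012]
side (272, 213) [0.648 0.171 0.006]
side (350, 170) [ 0.519 -0.044  0.086]
side (370, 180) [ 0.45  -0.045  0.077]
side (340, 155) [ 0.582 -0.089  0.093]
side (415, 130) [ 0.457 -0.365  0.096]
side (338, 125) [ 0.675 -0.225  0.109]
side (208, 250) [0.635 0.437 0.069]
```

View pics/crop0.png

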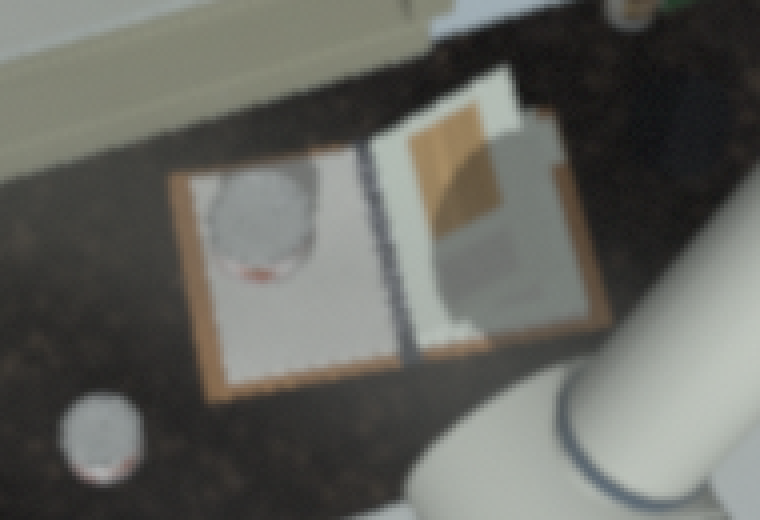

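View pics/crop1.png

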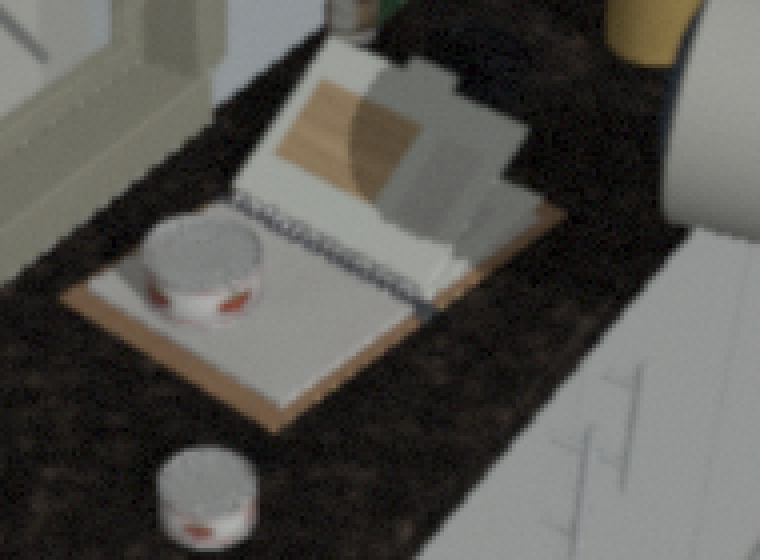

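The crops show tin A (crop0 (262,220), crop1 (203,265)) standing on the left page, clearly larger than tin B on the worktop. Neither is black. So A is the one. Next I fit the binder, tin and leaf.

```bash
python3 - <<'E'
from h import *
from scipy.optimize import least_squares
pts=[];tin=[];tinb=[];leaf=[]
for n in("top","side"):
    W=np.load(n+".npy");im=cv2.imread(f"pics/{n}0.png").astype(int)
    x,y,z=W[...,0],W[...,1],W[...,2]
    org=(im[...,2]-im[...,0]>30)&(abs(z)<.012)&(x>.38)&(x<.72)&(y>-.2)&(y<.25)
    P=W[org][:,:2]; r=cv2.minAreaRect(P.astype(np.float32)); print(n,org.sum(),np.round(r[0],4),np.round(r[1],4),r[2], "zmed",np.median(W[org][:,2]))
    t=(z>.04)&(z<.06)&(y>.06)&(y<.2)&(x>.45)&(x<.68); Q=W[t]; print("tin",n,t.sum(),Q.mean(0).round(4), np.round(cv2.minEnclosingCircle(Q[:,:2].astype(np.float32)),4) if 0 else cv2.minEnclosingCircle(Q[:,:2].astype(np.float32)))
    t=(z>.02)&(z<.045)&(y>.23)&(y<.38)&(x>.38)&(x<.53); Q=W[t]; print("B",Q.mean(0).round(4),cv2.minEnclosingCircle(Q[:,:2].astype(np.float32)))
    t=(z>.03)&(z<.16)&(y<.03)&(y>-.2)&(x>.4)&(x<.68); Q=W[t]; c=np.median(Q,0); 
    for _ in range(5):
        u,s,v=np.linalg.svd(Q-Q.mean(0),full_matrices=False); d=(Q-Q.mean(0))@v[2]; Q=Q[abs(d)<max(.004,1.5*d.std())]
    nn=v[2]*np.sign(v[2][2]); print("leaf",len(Q),Q.mean(0).round(4),nn.round(3),"ang",np.arccos(nn[2]),"yaw",np.arctan2(-nn[0],nn[1]), "maxz",Q[:,2].max())
    for nm,(x0,x1,y0,y1) in dict(tub=(.35,.6,-.5,-.25),spice=(.6,.75,-.32,-.15),mug=(.5,.72,.36,.56)).items():
        t=(z>.03)&(z<.13)&(x>x0)&(x<x1)&(y>y0)&(y<y1); print(nm,t.sum(),W[t].mean(0).round(3) if t.any() else "", W[t].min(0).round(3) if t.any() else "",W[t].max(0).round(3) if t.any() else "")
E
```

```text
top 494 [0.5337 0.0371] [0.3332 0.2112] 80.82044982910156 zmed 0.00196844643564964
tin top 481 [0.5748 0.1307 0.0455] ((0.5755647420883179, 0.13085125386714935), 0.04505764693021774)
B [0.4476 0.3031 0.0255] ((0.4484984576702118, 0.30350860953330994), 0.03228604048490524)
leaf 1408 [ 0.523  -0.0374  0.0676] [0.089 0.59  0.803] ang 0.6391711518031702 yaw -0.14897907722888123 maxz 0.11145406377045486
tub 172 [ 0.562 -0.301  0.05 ] [ 0.516 -0.45   0.03 ] [ 0.598 -0.25   0.128]
spice 1155 [ 0.709 -0.244  0.083] [ 0.6  -0.32  0.03] [ 0.737 -0.15   0.13 ]
mug 1595 [0.652 0.476 0.061] [0.5  0.36 0.03] [0.72 0.56 0.13]
side 534 [0.4765 0.095 ] [0.3818 0.1823] 48.76835632324219 zmed 0.003937807115509839
tin side 514 [0.575  0.132  0.0468] ((0.5761473178863525, 0.12836231291294098), 0.04789537563920021)
B [0.4489 0.3044 0.0267] ((0.4500281810760498, 0.3025513291358948), 0.03452800214290619)
leaf 1863 [ 0.5228 -0.0356  0.0673] [0.085 0.589 0.804] ang 0.6372928492009795 yaw -0.1426504838753104 maxz 0.11000619618523355
tub 1241 [ 0.505 -0.393  0.078] [ 0.416 -0.497  0.03 ] [ 0.6   -0.25   0.129]
spice 1023 [ 0.709 -0.236  0.08 ] [ 0.664 -0.32   0.03 ] [ 0.736 -0.15   0.13 ]
mug 2509 [0.641 0.469 0.064] [0.5  0.36 0.03] [0.72  0.542 0.13 ]
```

Measured, and the sizes agree with the given ones:
- **Binder:** centre (0.534, 0.037), yaw −8.7°. The covers measure 333×211 mm.
- **Tin:** (0.5755, 0.1305), which is binder (27, 99).
- **Top leaf:** 0.64 rad.

I'll push the tin along binder +y with half-open fingers as a cradle.

>>> servo_tool(series=[[[2,3.4,0.2,3.33,0.1],[2,3.4,0.2,3.33,0.1],[2,3.4,0.2,3.33,0.1],[2,3.4,0.2,3.33,0.1],[2,3.4,0.2,3.33,0.1],[2,3.4,0,3.33,0.1],[2,3.4,0,3.33,0.1],[2,3.4,0,3.33,0.1],[2,3.4,0,3.33,0.1],[2,3.4,0,3.33,0.1]]])

```text
time_s: 1.1
ee_pos: [0.3586, -0.2631, 0.1845]
tool_rot: [-0.0, 0.913, 0.407, -0.0]
force: [0.1, -1.5, 0.6]
grip_width: 0.0502
finger_force: 0.0
```

>>> servo_tool(series=[[[2,3.4,0,3.33,0.1],[2,3.4,0,3.33,0.1],[2,3.4,0,3.33,0.1],[2,3.4,0,3.33,0.1],[2,3.4,0,3.33,0.1],[2,3.4,0,3.33,0.1],[2,3.4,0,3.33,0.1],[2,3.4,0,3.33,0.1],[2,3.4,0,3.33,0.1],[2,3.4,0,3.33,0.1]]])

```text
time_s: 2.1
ee_pos: [0.5585, 0.077, 0.1844]
tool_rot: [-0.0, 0.758, 0.652, -0.0]
force: [1.5, -1.3, -0.5]
grip_width: 0.0502
finger_force: 0.0
```

```bash
python3 - <<'E'
from h import *
im,W=grab("wrist"); np.save("w1.npy",W); cv2.imwrite("pics/w1.png",im[...,::-1])
x,y,z=W[...,0],W[...,1],W[...,2]
t=(z>.044)&(z<.056)&(y>.06)&(x>.45)&(x<.7); Q=W[t]; print(t.sum(),Q.mean(0).round(4),cv2.minEnclosingCircle(Q[:,:2].astype(np.float32)))
print(ctrl.observe()["ee_pos"])
E
```

```text
4755 [0.5785 0.13   0.0466] ((0.5783625245094299, 0.1288122534751892), 0.043336112052202225)
[0.5612261  0.08123885 0.18438921]
```

View pics/w1.png

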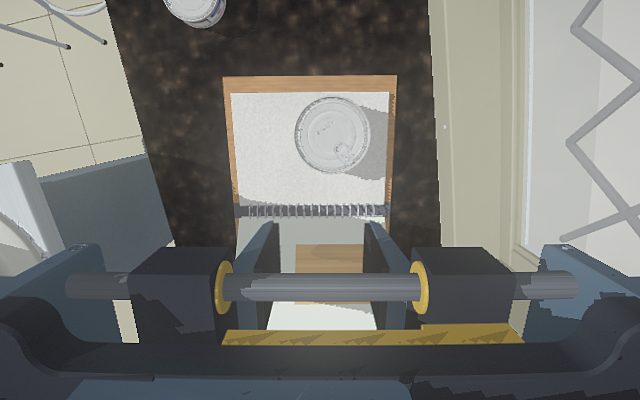

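The wrist view shows the tin at (333,135) on the left pile, the binding at row 210, and the binder edges square to the image, so the yaw is right. Going down behind the tin.

>>> servo_tool(series=[[[0.4,-0.6,0,0,0.1],[0.4,-0.5,-1,0,0.1],[0,0,-2,0,0.1],[0,0,-2,0,0.1],[0,0,-2,0,0.1],[0,0,-2,0,0.1],[0,0,-1.5,0,0.1],[0,0,-1,0,0.1],[0,0,-0.5,0,0.1],[0,0,0,0,0.1]]])

```text
time_s: 3.15
ee_pos: [0.5658, 0.0638, 0.0642]
tool_rot: [-0.0, 0.759, 0.651, -0.0]
force: [0.5, 0.8, 0.0]
grip_width: 0.05
finger_force: 0.0
```

>>> servo_tool(series=[[[0.2,0.6,0,0,0.1],[0,0,-1,0,0.1],[0,0,-1,0,0.1],[0,0,-1,0,0.1],[0,0,-0.8,0,0.1],[0,0,-0.5,0,0.1],[0,0,-0.2,0,0.1],[0,0,0,0,0.1],[0,0,0,0,0.1],[0,0,0,0,0.1]]])

```text
time_s: 4.15
ee_pos: [0.5684, 0.0704, 0.02]
tool_rot: [0.0, 0.759, 0.651, 0.0]
force: [0.3, 0.2, -0.1]
grip_width: 0.0503
finger_force: 0.0
```

>>> servo_tool(series=[[[0.08,0.5,0,0,0.1],[0.15,1,0,0,0.1],[0.15,1,0,0,0.1],[0.15,1,0,0,0.1],[0.15,1,0,0,0.1],[0.15,1,0,0,0.1],[0.15,1,0,0,0.1],[0.15,1,0,0,0.1],[0.15,1,0,0,0.1],[0.12,0.8,0,0,0.1]]])

```text
time_s: 5.15
ee_pos: [0.5822, 0.1643, 0.0196]
tool_rot: [-0.0, 0.759, 0.651, 0.0]
force: [-0.1, 0.4, 0.3]
grip_width: 0.0502
finger_force: 0.0
```

>>> servo_tool(series=[[[0.12,0.8,0,0,0.1],[0.15,1,0,0,0.1],[0.15,1,0,0,0.1],[0.15,1,0,0,0.1],[0.12,0.8,0,0,0.1],[0.08,0.5,0,0,0.1],[0.05,0.3,0,0,0.1],[0,0,0,0,0.1],[0,0,0,0,0.1],[0,0,0,0,0.1]]])

```text
time_s: 6.15
ee_pos: [0.5903, 0.217, 0.0196]
tool_rot: [-0.0, 0.759, 0.651, -0.0]
force: [-0.3, 0.0, -0.3]
grip_width: 0.0504
finger_force: 0.0
```

```bash
python3 - <<'E'
from h import *
im,W=grab("side"); cv2.imwrite("pics/s2.png",im[...,::-1])
x,y,z=W[...,0],W[...,1],W[...,2]
t=(z>.025)&(z<.06)&(y>.22)&(y<.33)&(x>.52)&(x<.68); Q=W[t]; print(t.sum(),Q.mean(0).round(4),Q.max(0),Q.min(0),np.percentile(Q[:,2],[50,90]))
s=ctrl.observe();print(s["ee_pos"],s["force"])
E
```

```text
<stdin>:4: RuntimeWarning: Mean of empty slice.
  ret = um.true_divide(
Traceback (most recent call last):
ValueError: zero-size array to reduction operation maximum which has no identity
```

View pics/s2.png

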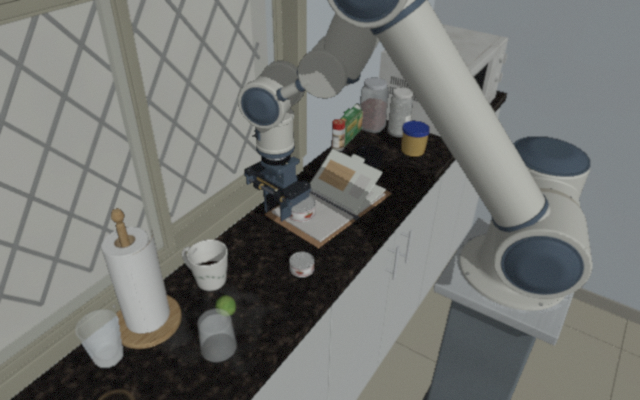

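The picture shows the tin still on the page near (303,210), with the gripper at (285,200). That doesn't match TCP y=0.217, so I'll check the depth numbers.

```bash
python3 - <<'E'
from h import *
s=ctrl.observe();print(s["time_s"],s["ee_pos"],s["force"],s["joint_pos"])
im,W=grab("side"); cv2.imwrite("pics/s3.png",cv2.resize(im[140:290,230:420,::-1],None,fx=4,fy=4,interpolation=3))
x,y,z=W[...,0],W[...,1],W[...,2]
for p in [(303,210),(308,215),(285,200),(290,212),(272,213)]: print(p,W[p[1],p[0]].round(3))
i=cams.camera_info("side");E=np.array(i["extrinsics"]);c=(E@np.r_[s["ee_pos"],1])[:3];K=np.array(i["K"]);print(K@np.array([c[0],-c[1],-c[2]])/-c[2])
im,W=grab("wrist");x,y,z=W[...,0],W[...,1],W[...,2]
t=(z>.03)&(z<.06)&(y>.2)&(y<.36)&(x>.52)&(x<.68); Q=W[t];print(t.sum(), Q.mean(0) if len(Q) else 0)
cv2.imwrite("pics/w3.png",im[...,::-1])
E
```

```text
6.2 [0.59033143 0.21702362 0.01962509] [0.26003324 0.9246806  0.43541747] [ 2.57416779e-01  6.73161315e-01  1.48681069e+00 -4.80224968e-05
  9.81686715e-01  4.10395550e-01]
(303, 210) [0.55  0.155 0.049]
(308, 215) [0.538 0.147 0.032]
(285, 200) [0.531 0.258 0.156]
(290, 212) [0.554 0.209 0.076]
(272, 213) [0.649 0.17  0.005]
[278.04605032 224.85433241   1.        ]
17 [0.59056056 0.22528559 0.05923472]
```

View pics/s3.png

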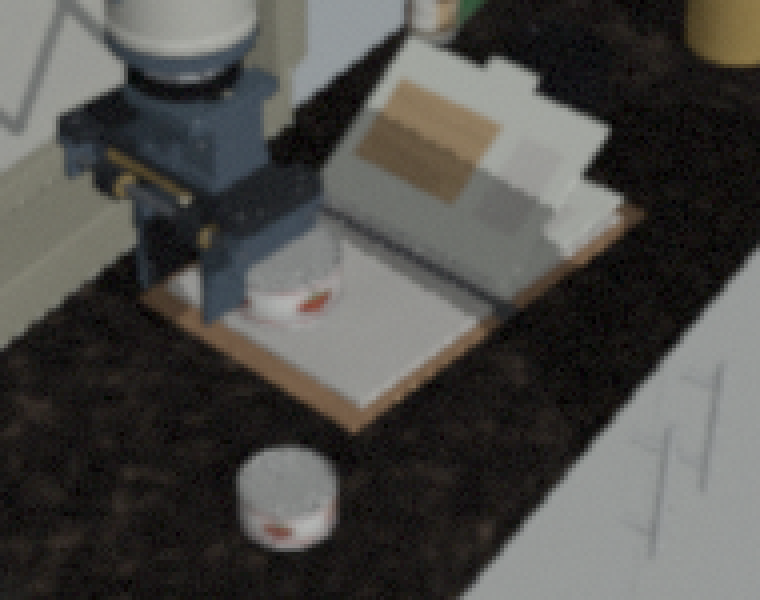

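```bash
python3 - <<'E'
from h import *
for n in("side","top"):
    im,W=grab(n);i=cams.camera_info(n);print(n,np.linalg.inv(np.array(i["extrinsics"]))[:3,3].round(2))
    x,y,z=W[...,0],W[...,1],W[...,2]
    t=(z>.043)&(z<.055)&(y>.05)&(y<.2)&(x>.45)&(x<.65); Q=W[t]
    print(t.sum()); 
    if t.sum()>5: print(Q.mean(0),Q.min(0),Q.max(0),cv2.minEnclosingCircle(Q[:,:2].astype(np.float32)))
cv2.imwrite("pics/t4.png",cv2.resize(im[140:270,225:415,::-1],None,fx=4,fy=4,interpolation=3))
E
```

```text
side [-0.09  1.05  0.91]
265
[0.55947724 0.13256337 0.04727347] [0.53461661 0.08713916 0.04305365] [0.58627483 0.17306373 0.05327064] ((0.5682962536811829, 0.13010144233703613), 0.0437895730137825)
top [-0.18  0.3   1.51]
372
[0.57528317 0.13019769 0.04679812] [0.52948118 0.08897484 0.04300814] [0.61716851 0.17267393 0.0549864 ] ((0.5745587348937988, 0.13050705194473267), 0.045273732393980026)
```

View pics/t4.png

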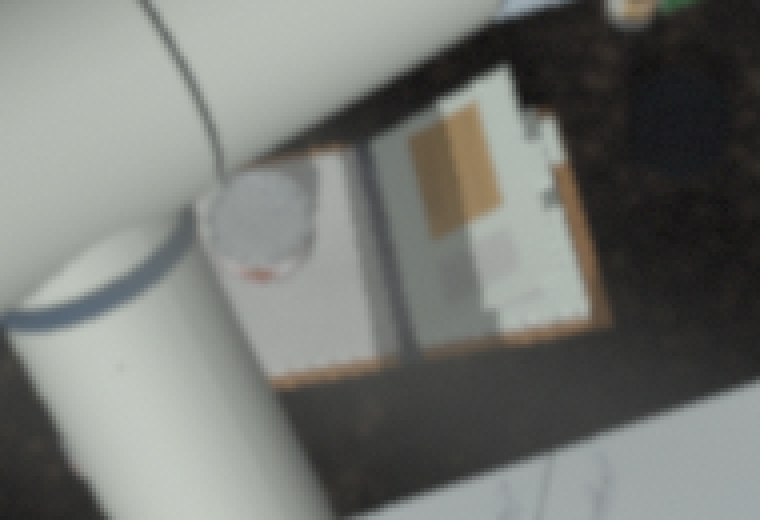

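The tin hasn't moved: it is still at (0.5745, 0.1305), and the force stayed near zero. The fingers must have passed over it, so I'll measure the real fingertip height.

```bash
python3 - <<'E'
from h import *
def proj(n,p):
    i=cams.camera_info(n);E=np.array(i["extrinsics"]);c=(E@np.r_[p,1])[:3];a=np.array([c[0],-c[1]])/-c[2]
    a=a*(1+i["k1"]*(a@a));K=np.array(i["K"]);return K[:2,:2]@a+K[:2,2]
s=ctrl.observe();print(s["ee_pos"],proj("side",s["ee_pos"]),"k1",cams.camera_info("side")["k1"])
xb=np.array([.9885,-.1514,0])
for sg in(-1,1):
  for o in(25,39): print(sg*o,proj("side",s["ee_pos"]+sg*o/1000*xb))
print("start",proj("side",[.158,-.605,.174]), "tin",proj("side",[.5765,.130,.049]))
im,W=grab("side")
for c in range(262,292,3):
    print(c,[tuple(W[r,c].round(3)) for r in range(206,226,3)])
print(np.array(cams.camera_info("wrist")["hand_eye"]).round(3))
E
```

```text
[0.59037218 0.21717723 0.01964088] [278.01728408 224.86021082] k1 -0.03043469823993612
-25 [284.3537946  228.85943224]
-39 [287.95699514 231.13317324]
25 [271.80324325 220.93745525]
39 [268.37564754 218.77335524]
start [529.98579964 106.09411206] tin [300.31669803 202.4354359 ]
262 [(np.float64(0.697), np.float64(0.157), np.float64(0.001)), (np.float64(0.687), np.float64(0.169), np.float64(0.002)), (np.float64(0.678), np.float64(0.181), np.float64(0.002)), (np.float64(0.667), np.float64(0.194), np.float64(0.005)), (np.float64(0.662), np.float64(0.201), np.float64(0.0)), (np.float64(0.653), np.float64(0.211), np.float64(0.0)), (np.float64(0.643), np.float64(0.223), np.float64(0.002))]
265 [(np.float64(0.623), np.float64(0.229), np.float64(0.078)), (np.float64(0.622), np.float64(0.231), np.float64(0.07)), (np.float64(0.672), np.float64(0.174), np.float64(0.001)), (np.float64(0.661), np.float64(0.188), np.float64(0.003)), (np.float64(0.653), np.float64(0.197), np.float64(0.002)), (np.float64(0.647), np.float64(0.206), np.float64(-0.0)), (np.float64(0.636), np.float64(0.219), np.float64(
[... 2766 characters left out ...]
, np.float64(0.223), np.float64(0.063)), (np.float64(0.591), np.float64(0.18), np.float64(0.008)), (np.float64(0.585), np.float64(0.188), np.float64(0.005))]
289 [(np.float64(0.514), np.float64(0.264), np.float64(0.148)), (np.float64(0.554), np.float64(0.212), np.float64(0.088)), (np.float64(0.552), np.float64(0.215), np.float64(0.081)), (np.float64(0.554), np.float64(0.213), np.float64(0.068)), (np.float64(0.589), np.float64(0.169), np.float64(0.012)), (np.float64(0.584), np.float64(0.175), np.float64(0.008)), (np.float64(0.577), np.float64(0.185), np.float64(0.007))]
[[ 0.     0.962  0.274  0.077]
 [ 1.     0.    -0.001 -0.   ]
 [-0.001  0.274 -0.962 -0.211]
 [ 0.     0.     0.     1.   ]]
```

The depth readings put the fingertip ends at z≈0.06, while the reported TCP is at 0.020, about 4 cm lower. The xy agrees. I'll check with the wrist camera whether the fingers really end short of the stated TCP.

```bash
python3 - <<'E'
from h import *
im,W=grab("wrist");s=ctrl.observe();p=s["ee_pos"]
D=W-p; yb=np.array([.1514,.9885,0]);xb=np.array([.9885,-.1514,0])
a=D@yb;b=D@xb;h=D[...,2]
m=(abs(a)<.03)&(abs(b)<.06)&(h>.01)&(h<.2)
for sg in(-1,1):
    q=m&(sg*b>0); rows=np.argwhere(q)
    print(sg,q.sum(),"h pct",np.percentile(h[q],[0.5,2,5,50]).round(4),"b",np.percentile(b[q],[2,98]).round(4),"a",np.percentile(a[q],[2,98]).round(4))
# side-cam view, same quantity
im,W=grab("side");D=W-p;a=D@yb;b=D@xb;h=D[...,2]
m=(abs(a)<.03)&(abs(b)<.06)&(h>.006)&(h<.2);print("side",m.sum(),np.percentile(h[m],[.5,2,5,50]).round(4))
im,W=grab("top")
E
```

```text
-1 25015 h pct [0.0463 0.062  0.0858 0.155 ] b [-0.059  -0.0013] a [-0.0032  0.0293]
1 25237 h pct [0.0465 0.0622 0.0873 0.1549] b [0.0015 0.059 ] a [-0.0032  0.0294]
side 1094 [0.0414 0.0449 0.0503 0.1543]
```

Both cameras agree: the finger ends sit about 40 mm above the reported TCP, contrary to the interface text, so real tip z = reported z + 0.04. The first push passed over the tin and disturbed nothing. I'll go back behind it and descend with this correction, watching the force.

>>> servo_tool(series=[[[0,0,2,0,0.1],[0,0,2,0,0.1],[0,0,1,0,0.1],[-0.5,-3,0,0,0.1],[-0.6,-4,0,0,0.1],[-0.6,-4,0,0,0.1],[-0.5,-3.7,0,0,0.1],[0,0,-2,0,0.1],[0,0,-2,0,0.1],[0,0,0,0,0.1]]])

```text
time_s: 7.6
ee_pos: [0.5666, 0.07, 0.0275]
tool_rot: [-0.001, 0.759, 0.651, -0.001]
force: [-0.1, -0.3, 0.3]
grip_width: 0.0501
finger_force: 0.0
```

>>> servo_tool(series=[[[0,0,-1,0,0.1],[0,0,-0.5,0,0.1],[0,0,-0.5,0,0.1],[0,0,-0.5,0,0.1],[0,0,-0.5,0,0.1],[0,0,-0.5,0,0.1],[0,0,-0.5,0,0.1],[0,0,-0.5,0,0.1],[0,0,0,0,0.1],[0,0,0,0,0.1]]])

```text
time_s: 8.6
ee_pos: [0.5683, 0.0703, -0.0155]
tool_rot: [-0.0, 0.759, 0.651, -0.0]
force: [0.2, -0.4, 0.4]
grip_width: 0.0498
finger_force: 0.0
```

```bash
python3 - <<'E'
from h import *
s=ctrl.observe();p=s["ee_pos"];print(p,s["force"])
yb=np.array([.1514,.9885,0]);xb=np.array([.9885,-.1514,0])
im,W=grab("side");D=W-p;a=D@yb;b=D@xb;h=D[...,2]
cv2.imwrite("pics/s5.png",cv2.resize(im[140:290,230:420,::-1],None,fx=4,fy=4,interpolation=3))
m=(abs(a)<.022)&(abs(b)<.045)&(W[...,2]>.015)&(h<.2);print("side tip z",m.sum(),np.percentile(W[m][:,2],[.5,2,5,50]).round(4))
E
```

```text
[ 0.56828195  0.07034932 -0.01545831] [ 0.24914679 -0.43634889  0.44110273]
side tip z 446 [0.0262 0.0294 0.033  0.071 ]
```

Reported z is −0.0155 with no contact, which confirms the offset (real tip ≈ 0.025). Pushing now.

>>> servo_tool(series=[[[0,0,-0.4,0,0.1],[0.15,1,0,0,0.1],[0.15,1,0,0,0.1],[0.15,1,0,0,0.1],[0.15,1,0,0,0.1],[0.15,1,0,0,0.1],[0.15,1,0,0,0.1],[0.15,1,0,0,0.1],[0.15,1,0,0,0.1],[0.12,0.8,0,0,0.1]]])

```text
time_s: 9.65
ee_pos: [0.5817, 0.1593, -0.0194]
tool_rot: [-0.0, 0.759, 0.651, 0.0]
force: [-0.5, -0.3, 0.6]
grip_width: 0.0502
finger_force: 0.4
```

>>> servo_tool(series=[[[0.12,0.8,0,0,0.1],[0.15,1,0,0,0.1],[0.15,1,0,0,0.1],[0.15,1,0,0,0.1],[0.12,0.8,0,0,0.1],[0.1,0.6,0,0,0.1],[0.05,0.3,0,0,0.1],[0,0,0,0,0.1],[0,0,0,0,0.1],[0,0,0,0,0.1]]])

```text
time_s: 10.65
ee_pos: [0.59, 0.213, -0.0193]
tool_rot: [-0.0, 0.759, 0.651, 0.0]
force: [0.1, -0.3, 0.7]
grip_width: 0.0502
finger_force: 0.0
```

```bash
python3 - <<'E'
from h import *
s=ctrl.observe();print(s["ee_pos"],s["force"])
for n in("side","wrist","top"):
    im,W=grab(n);x,y,z=W[...,0],W[...,1],W[...,2]
    cv2.imwrite(f"pics/{n}6.png",im[...,::-1])
    t=(z>.03)&(z<.052)&(y>.2)&(y<.33)&(x>.52)&(x<.68); Q=W[t];print(n,t.sum())
    if t.sum()>9: print(Q.mean(0).round(4),Q.min(0).round(3),Q.max(0).round(3),np.percentile(Q[:,2],[10,50,90]).round(4))
im=cv2.imread("pics/side6.png");cv2.imwrite("pics/s6.png",cv2.resize(im[150:290,230:420],None,fx=4,fy=4))
E
```

```text
[ 0.58995344  0.21304965 -0.01934916] [ 0.12269535 -0.29553025  0.68534784]
side 719
[0.5933 0.2598 0.0383] [0.55 0.2  0.03] [0.64  0.31  0.052] [0.0343 0.0379 0.0426]
wrist 24266
[0.5977 0.2644 0.0379] [0.555 0.2   0.03 ] [0.641 0.307 0.052] [0.0364 0.0375 0.0398]
top 0
```

View pics/s6.png

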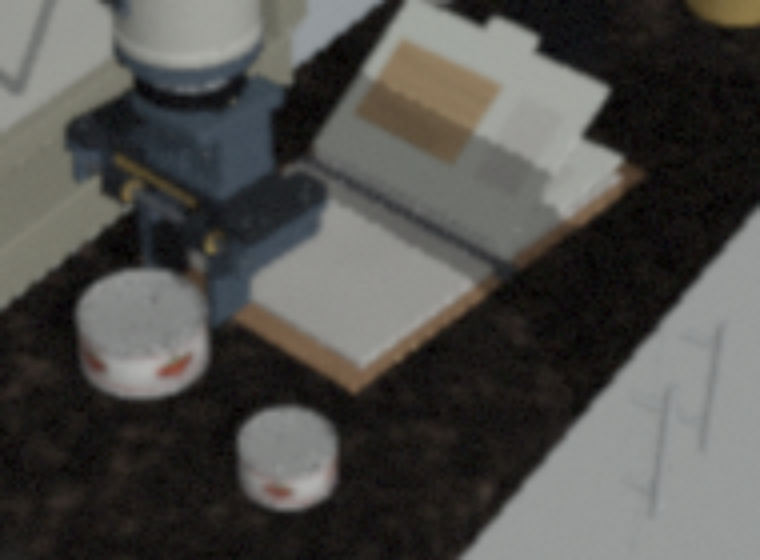

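The tin stands upright on the worktop, upper left at (143,330) in the crop. Its top is level at z≈0.038 and its centre at (0.5975, 0.264), which is binder y = 234, 23 mm clear of the cover. Tin B and the leaves are untouched.

Next I'll back off, rise, and go round to the outer edge of the leaf, with the fingers wider so they straddle the tab.

>>> servo_tool(series=[[[-0.1,-0.7,0,0,0.1],[-0.1,-0.7,0,0,0.1],[0,0,3,0,0.1],[0,0,4,0,0.1],[0,0,4,0,0.55],[0,0,4,0,0.55],[-0.8,-3,1,0,0.55],[-1,-4,0,0,0.55],[-1,-4,0,0,0.55],[-1,-4,0,0,0.55]]])

```text
time_s: 11.8
ee_pos: [0.5491, 0.0475, 0.1408]
tool_rot: [0.0, 0.759, 0.651, 0.0]
force: [0.8, 0.4, -0.4]
grip_width: 0.0708
finger_force: 0.0
```

>>> servo_tool(series=[[[-1,-4,0,0,0.55],[-1,-4,0,0,0.55],[-1,-4,0,0,0.55],[-0.8,-3.8,0,0,0.55],[-0.3,-2,0,0,0.55],[0,0,0,0,0.55],[0,0,0,0,0.55],[0,0,0,0,0.55],[0,0,0,0,0.55],[0,0,0,0,0.55]]])

```text
time_s: 12.8
ee_pos: [0.509, -0.1279, 0.1406]
tool_rot: [-0.0, 0.759, 0.652, 0.0]
force: [-0.1, 0.1, 0.4]
grip_width: 0.0705
finger_force: 0.0
```

```bash
cat > b.py <<'E'
from h import *
O=np.array([.534,.037,0]);xb=np.array([.9885,-.1514,0]);yb=np.array([.1514,.9885,0])
def tcp():
    s=ctrl.observe();p=s["ee_pos"];print("ee",p.round(4),"xb,yb,tip mm",(1e3*np.array([(p-O)@xb,(p-O)@yb,p[2]+.04])).round(1),"F",s["force"].round(1),"w",s["grip_width"],"t",s["time_s"])
def leaf(n,x0=-.09,x1=.09,lo=.04):
    im,W=grab(n);D=W-O;x=D@xb;y=D@yb;z=D[...,2]
    m=(x>x0)&(x<x1)&(abs(y)<.165)&(z>lo)&(np.hypot(y,z-.0105)<.166)
    a=np.arctan2(z-.0105,-y)[m];h,e=np.histogram(a,np.arange(0,3.3,.05));print(n,"leaf ang hist",[(round(e[i],2),h[i]) for i in np.argsort(-h)[:4]])
    return im,W,x,y,z
E
python3 - <<'E'
from b import *
tcp()
for n in("side","top"):
    im,W,x,y,z=leaf(n)
    m=(x>-.09)&(x<.09)&(y<-.02)&(y>-.165)&(z>.04)&(z<.116)
    a=np.arctan2(z-.0105,-y)[m];print(np.median(a),m.sum())
    m=(abs(x)<.018)&(y<-.1)&(y>-.16)&(z>.07)&(z<.118);print("tab",m.sum(),y[m].min() if m.any() else 0,z[m].max() if m.any() else 0)
im,W,x,y,z=leaf("wrist")
E
```

```text
ee [ 0.509  -0.1279  0.1406] xb,yb,tip mm [   0.3 -166.8  180.6] F [-0.1  0.1  0.4] w 0.07050296153684632 t 12.8
side leaf ang hist [(np.float64(0.65), np.int64(906)), (np.float64(0.6), np.int64(670)), (np.float64(0.7), np.int64(143)), (np.float64(0.55), np.int64(51))]
0.6574119295652232 1803
tab 127 -0.1348177802401733 0.11315305628921168
top leaf ang hist [(np.float64(0.6), np.int64(135)), (np.float64(0.65), np.int64(71)), (np.float64(0.55), np.int64(10)), (np.float64(0.0), np.int64(0))]
0.6427657014262739 217
tab 56 -0.1305302913632078 0.11496582578437553
wrist leaf ang hist [(np.float64(0.65), np.int64(14047)), (np.float64(0.6), np.int64(6495)), (np.float64(0.0), np.int64(0)), (np.float64(0.05), np.int64(0))]
```

Leaf angle 0.65, with the tab at y≈−131, z≈0.108 as expected. Descending outside the edge.

>>> servo_tool(series=[[[0,0,-2,0,0.55],[0,0,-2,0,0.55],[0,0,-2,0,0.55],[0,0,-2,0,0.55],[0,0,-1.5,0,0.55],[0,0,-1,0,0.55],[0,0,-0.5,0,0.55],[0,0,-0.2,0,0.55],[0,0,0,0,0.55],[0,0,0,0,0.55]]])

```text
time_s: 13.95
ee_pos: [0.5093, -0.1288, 0.0292]
tool_rot: [0.0, 0.759, 0.651, 0.0]
force: [-0.2, -0.3, 0.3]
grip_width: 0.0705
finger_force: 0.0
```

```bash
python3 -c "
from b import *
tcp();leaf('side');leaf('wrist')"
```

```text
ee [ 0.5093 -0.1288  0.0292] xb,yb,tip mm [   0.7 -167.6   69.2] F [-0.2 -0.3  0.3] w 0.0704876204384243 t 13.95
side leaf ang hist [(np.float64(0.65), np.int64(853)), (np.float64(0.6), np.int64(702)), (np.float64(0.7), np.int64(172)), (np.float64(0.55), np.int64(49))]
wrist leaf ang hist [(np.float64(0.65), np.int64(39574)), (np.float64(0.6), np.int64(17736)), (np.float64(0.4), np.int64(102)), (np.float64(0.35), np.int64(83))]
```

>>> servo_tool(series=[[[0.15,1,0,0,0.55],[0.15,1,0,0,0.55],[0.15,1,0,0,0.55],[0.12,0.8,0.8,0,0.55],[0.12,0.8,0.8,0,0.55],[0.18,1.2,0.9,0,0.55],[0.18,1.2,0.9,0,0.55],[0.2,1.3,0.7,0,0.55],[0.2,1.3,0.7,0,0.55],[0,0,0,0,0.55]]])

```text
time_s: 15.05
ee_pos: [0.5241, -0.0309, 0.0775]
tool_rot: [0.0, 0.758, 0.652, 0.001]
force: [-0.2, 0.2, 0.2]
grip_width: 0.0707
finger_force: 0.0
```

```bash
python3 -c "
from b import *
tcp();leaf('side');leaf('wrist')"
```

```text
ee [ 0.5241 -0.0309  0.0775] xb,yb,tip mm [  0.5 -68.6 117.5] F [-0.2  0.2  0.2] w 0.0707273506062348 t 15.05
side leaf ang hist [(np.float64(1.25), np.int64(952)), (np.float64(1.2), np.int64(925)), (np.float64(1.15), np.int64(143)), (np.float64(1.3), np.int64(89))]
wrist leaf ang hist [(np.float64(1.25), np.int64(20244)), (np.float64(1.2), np.int64(13256)), (np.float64(1.15), np.int64(407)), (np.float64(1.1), np.int64(258))]
```

The leaf follows, now at 1.24 rad. Carrying on over the top.

>>> servo_tool(series=[[[0.21,1.4,0.5,0,0.55],[0.2,1.3,0.3,0,0.55],[0.2,1.3,0.1,0,0.55],[0.18,1.2,0.1,0,0.55],[0.2,1.3,-0.1,0,0.55],[0.2,1.3,-0.2,0,0.55],[0.17,1.1,-0.3,0,0.55],[0.17,1.1,-0.4,0,0.55],[0,0,0,0,0.55],[0,0,0,0,0.55]]])

```text
time_s: 16.15
ee_pos: [0.5386, 0.0675, 0.0764]
tool_rot: [-0.0, 0.759, 0.651, -0.0]
force: [0.2, -0.3, 0.8]
grip_width: 0.0705
finger_force: 0.0
```

```bash
python3 -c "
from b import *
tcp();leaf('side')
im,W,x,y,z=leaf('wrist')"
```

```text
ee [0.5386 0.0675 0.0764] xb,yb,tip mm [ -0.   30.8 116.4] F [ 0.2 -0.3  0.8] w 0.07051346833363799 t 16.15
side leaf ang hist [(np.float64(2.0), np.int64(684)), (np.float64(2.05), np.int64(109)), (np.float64(1.85), np.int64(68)), (np.float64(1.8), np.int64(58))]
wrist leaf ang hist [(np.float64(2.0), np.int64(8283)), (np.float64(1.85), np.int64(1538)), (np.float64(1.95), np.int64(1457)), (np.float64(1.9), np.int64(820))]
```

>>> servo_tool(series=[[[0.15,1,-0.5,0,0.55],[0.15,1,-0.6,0,0.55],[0.14,0.9,-0.7,0,0.55],[0.13,0.85,-0.8,0,0.55],[0.11,0.7,-0.9,0,0.55],[0.11,0.7,-0.95,0,0.55],[0.08,0.5,-1,0,0.55],[0.08,0.5,-1.1,0,0.55],[0.05,0.3,-1.1,0,0.55],[0.05,0.3,-1.1,0,0.55]]])

```text
time_s: 17.25
ee_pos: [0.5492, 0.135, -0.0119]
tool_rot: [-0.0, 0.759, 0.651, -0.0]
force: [-0.9, -0.8, 0.1]
grip_width: 0.0709
finger_force: 0.3
```

>>> servo_tool(series=[[[0,0.1,-0.5,0,0.55],[0,0,-0.4,0,0.55],[0,0,-0.3,0,0.55],[0,0,-0.2,0,0.55],[0,0,0,0,0.55],[0,0,0,0,0.55],[0,0,0,0,0.55],[0,0,0,0,0.55],[0,0,0,0,0.55],[0,0,0,0,0.55]]])

```text
time_s: 18.25
ee_pos: [0.5493, 0.1359, -0.0248]
tool_rot: [0.0, 0.759, 0.651, 0.0]
force: [0.3, 0.2, -0.7]
grip_width: 0.0707
finger_force: 0.0
```

```bash
cat > c.py <<'E'
from b import *
tcp()
for n in("side","wrist"):
    im,W=grab(n);D=W-O;x=D@xb;y=D@yb;z=D[...,2]
    cv2.imwrite(f"pics/{n}9.png",im[...,::-1])
    for lab,m in dict(tip=(abs(x)<.022)&(y>.150)&(y<.162)&(z<.05),edge=(abs(x)<.09)&(y>.13)&(y<.147)&(z<.05),mid=(abs(x)<.09)&(y>.03)&(y<.05)&(z<.05),R=(abs(x)<.09)&(y<-.12)&(y>-.147)&(z<.06)).items():
        print(n,lab,m.sum(),np.percentile(z[m],[5,50,95]).round(4) if m.any() else "")
E
python3 c.py
```

```text
ee [ 0.5493  0.1359 -0.0248] xb,yb,tip mm [  0.1 100.   15.2] F [ 0.3  0.2 -0.7] w 0.07070082041631313 t 18.25
side tip 76 [0.0009 0.0067 0.0178]
side edge 327 [0.0039 0.0148 0.0184]
side mid 133 [0.0086 0.0134 0.0165]
side R 343 [0.0077 0.0219 0.0261]
wrist tip 1736 [0.0031 0.0148 0.016 ]
wrist edge 9417 [0.0105 0.0149 0.0159]
wrist mid 2350 [0.0126 0.0135 0.0145]
wrist R 0
```

Nearly flat: the edge is at z≈0.015 against a target of 0.012. Pressing down in small steps until force shows.

>>> servo_tool(series=[[[0,0,-0.1,0,0.55],[0,0,-0.1,0,0.55],[0,0,-0.1,0,0.55],[0,0,-0.1,0,0.55],[0,0,0,0,0.55],[0,0,0,0,0.55],[0,0,0,0,0.55],[0,0,0,0,0.55],[0,0,0,0,0.55],[0,0,0,0,0.55]]])

```text
time_s: 19.35
ee_pos: [0.5494, 0.1359, -0.0276]
tool_rot: [0.0, 0.759, 0.651, 0.0]
force: [-6.5, -0.8, 30.6]
grip_width: 0.0702
finger_force: 15.1
```

```bash
python3 c.py
```

```text
ee [ 0.5494  0.1359 -0.0276] xb,yb,tip mm [  0.3 100.1  12.4] F [-6.5 -0.8 30.6] w 0.07023968389849322 t 19.35
side tip 71 [0.002  0.0107 0.0149]
side edge 307 [0.0038 0.012  0.0155]
side mid 131 [0.0088 0.0131 0.0164]
side R 340 [0.01   0.0219 0.026 ]
wrist tip 1758 [0.0031 0.0118 0.013 ]
wrist edge 9348 [0.0107 0.0122 0.0133]
wrist mid 2155 [0.0117 0.0127 0.0136]
wrist R 0
```

Flat: the edge reads z=0.012 and the press force is 31 N. Lifting off.

>>> servo_tool(series=[[[0,0,0.3,0,0.55],[0,0,1,0,0.55],[0,0,2,0,0.55],[0,0,3,0,0.55],[0,0,3,0,0.55],[0,0,3,0,0.55],[0,0,3,0,0.55],[0,-3,2,0,0.55],[0,-3,0,0,0.55],[0,0,0,0,0.55]]])

```text
time_s: 20.45
ee_pos: [0.5496, 0.0732, 0.1453]
tool_rot: [0.001, 0.76, 0.65, 0.0]
force: [-1.2, 0.1, 0.3]
grip_width: 0.0707
finger_force: 0.0
```

```bash
python3 c.py; python3 - <<'E'
from b import *
for nm,W in(("before",np.load("side.npy")),("now",grab("side")[1])):
    D=W-O;x=D@xb;y=D@yb;z=D[...,2]
    m=(x>.045)&(x<.08)&(y<-.150)&(y>-.160)&(z>.008)&(z<.05);print(nm,"under tab z",m.sum(),np.median(z[m]))
    m=(z>.03)&(z<.045)&(W[...,1]>.2)&(W[...,1]<.33)&(W[...,0]>.52)&(W[...,0]<.68);print("tin",m.sum(),W[m].mean(0) if m.any() else "")
im=cv2.imread("pics/side9.png");cv2.imwrite("pics/fin.png",cv2.resize(im[100:300,180:440],None,fx=3,fy=3))
E
```

```text
ee [0.5496 0.0732 0.1453] xb,yb,tip mm [  9.9  38.1 185.3] F [-1.2  0.1  0.3] w 0.07074046550371546 t 20.45
side tip 71 [0.0008 0.0109 0.0155]
side edge 304 [0.0032 0.0126 0.016 ]
side mid 264 [0.0096 0.0134 0.0162]
side R 332 [0.0096 0.0218 0.0259]
wrist tip 454 [0.0033 0.0123 0.0138]
wrist edge 2793 [0.0114 0.0127 0.014 ]
wrist mid 2648 [0.0115 0.0127 0.0139]
wrist R 2626 [0.0202 0.0218 0.0234]
before under tab z 0 nan
tin 0 
now under tab z 21 0.024000130116251905
tin 612 [0.59509649 0.26678459 0.03765488]
  return _methods._mean(a, axis=axis, dtype=dtype,
  ret = ret.dtype.type(ret / rcount)
```

View pics/fin.png

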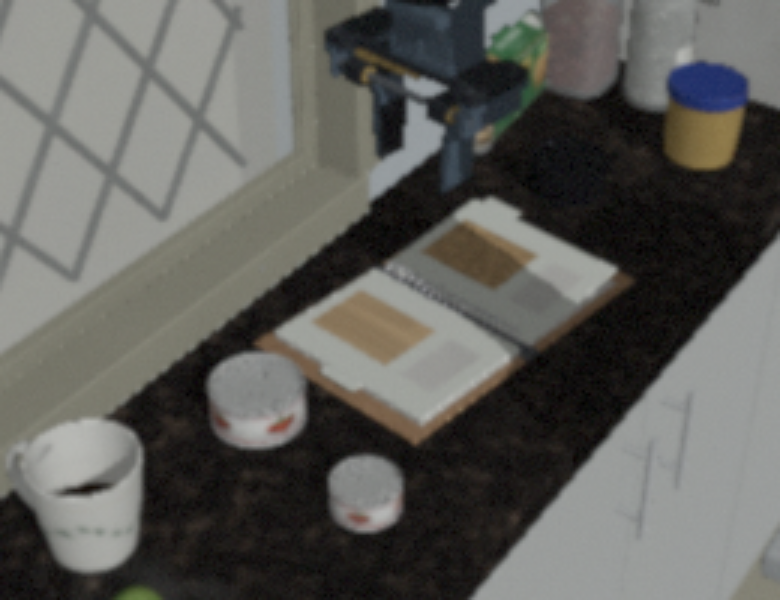

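The last picture shows the top leaf flat on the left with its tab at (350,380), and the under leaf still on the right at (510,250). The tin stands upright off the binder at (257,400), the mug and tub are in place, and the gripper is clear of everything.

```bash
python3 -c "
from plant import ctrl
print(ctrl.hand_in())"
```

```text
the job is handed in; nothing more can be done
None
```

The job is handed in at about 20 s: the tin stands upright on the worktop clear of the binder, and the top leaf is turned over and pressed flat on the left; the under leaf and bystanders look undisturbed, and one first push missed the tin because the fingers end about 40 mm above the reported TCP.

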